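# Lift a wet-painted lid with the forked spatula and set it on its vase

## Robot

A 6-joint arm with a two-finger parallel gripper is mounted at the origin on the work surface. World frame = base frame: x ahead of the robot, y to its left, z up, the work surface at z = 0. Lengths are in m, angles in rad, forces in N, time in s.
With the tool pointing down it reaches from about 0.425 to 0.95 m from the base axis. Payload 3.5 kg.
Tool frame: the origin (TCP) lies on the centre line of the jaws, within the pads' length; the fingertips stand 19 mm ahead of it and the grasp point (between the pads) is the TCP; z points along the fingers, y is the line along which they close (so a half turn about z gives the same grasp; the last joint's range is limited). The gripper opens to 85 mm and grips with 20 to 120 N. Pads are 22 mm wide; open, the fingers measure 114 mm over their backs; the gripper's body (76 mm by 85 mm) begins 54 mm behind the grasp point. The pads swing forward as they close: fully open they stand 13 mm farther back than shut.
Start: joints at [-1.253, 0.286, 1.577, -0, 1.279, -0.15], TCP at [0.304, -0.602, 0.25] pointing down, gripper open.
Joint ranges: [-2.77, 2.77], [-0.9, 2.22], [0.21, 2.48], [-1.53, 4.67], [0.24, 2.81], [-2.84, 2.84]. Speed limits (rad/s): [2.79, 2.79, 3.14, 3.14, 3.14, 3.14].

## Interface

Orientations are given as a unit quaternion [x, y, z, w].
In Python, from plant import ctrl, imaging gives the robot as it stands. The module is installed in compiled form; this text tells all that it offers.
- The arm moves only by the shell command python3 -m handwheel 'ROWS' [OPENING] [FORCE]. ROWS is JSON, one flat list of numbers, 6 for each row, row after row: the shift along the world's x, y, z in units of 150 mm (1.0 is 150 mm), then the turn, a rotation vector about the world's x, y, z in units of 90 degrees (1.0 is 90 degrees). In form: [tx, ty, tz, rx, ry, rz, tx, ty, tz, rx, ry, rz, ...]. A call has 1 to 5 rows; each row shifts and turns the commanded pose from where the row before left it; what a row does not reach is not made up. A row lasts 1/12 s, in which the tool goes at most 41.7 mm and 7.16 degrees, less where a joint would pass 70% of its speed; a pose out of reach is approached as far as the arm can. A call with a number of a shift or a turn outside -1 to 1 is refused whole. A call with a gripper value outside its range is refused whole. OPENING is the opening, from 0 (shut) to 1 (fully open), set as the call begins (- or left out, the last holds). The fingers move at their own pace and stop on an object; FORCE is the grip in N (left out, the last holds). Time passes only in rows, so rows that do not move let the fingers close. It gives the time, the measured TCP pose, the force, the opening and the grip force at its end, in the units of the state.
- ctrl.get_state(): the state, without advancing time (a new reading comes with each control period).
- imaging.read_camera(name): name is "scene" or "top" or "wrist"; returns (picture, depth): 384x512x3 uint8, blue, green, red; 384x512 float32, m along the optical axis (not along the pixel's ray), 0 where there is no reading.
- imaging.get_calibration(name): a dict with "fovy" (degrees; the focal length in pixels is half the picture's height over the tangent of half this angle, whatever the lens; pixels are square), "cx", "cy" (the principal point, pixels), "distortion" ([k1, k2, p1, p2, k3] as OpenCV has them; the pictures are not rectified), "R" (3x3) and "t" (3): a world point X has camera coordinates R X + t. Camera axes: x right, y down, z forward; pixel columns grow to the right and rows downward; lengths in m; the calibration is good to about 2 mm. A picture is of the moment at which its call begins: read the wrist's pose just before it. get_calibration takes no time and is no camera call; for the wrist camera it gives the pose at the moment of the call.
- ctrl.sign_off(): hands the job in; it is judged then, once.
The state is a dict: "time": time; "qpos": joint angles; "dq": joint speeds; "joint_efforts": joint torques, N m; "eef_pos": TCP position; "tcp_rot": TCP orientation; "contact_force": force on the tool from outside, world axes, zero at the start; "wrist_torque": the same for the moment, N m; "opening": opening from 0.0 (shut) to 1.0 (fully open); "finger_force": force on a finger pad.
Only numpy, scipy, OpenCV 4.12 (cv2) and the standard library are available. Lean on these libraries where they do the work, as an engineer would, in place of code of your own. Each camera call takes 0.05 s, during which the arm holds its last target. There are 200 camera calls.

## Task

The flat round lid on the wooden board has just been painted and must not be touched by hand: slide the forked spatula under it, using the batten as a stop, lift it clear and set it centred and level on the rim of the vase. Then draw the spatula out from under it and lay it flat on the open bench.

Things in the scene. Friction and masses are not known exactly. Their poses are not given: they have to be found in the camera images.
- spatula: Forked steel spatula with wooden handle, flat on the bench, 160 g. Origin: middle of the slot's root, blade underside; x towards the tips, z up. Blade 2 mm thick; two tines 14 mm wide, x = 0..115 mm, with an 80 mm slot between (108 mm overall); heel plate 108 mm wide, x = -40..0; upright lip at x = -3..0, 13 mm high. A stem carries the handle bar: x = -90..0, 22 mm wide, z = 40..68 mm.
- handle (a point): Place to grip the spatula's handle: at (-35, 0, 54) mm in the spatula's frame, same axes; fingers close along y on 22 mm. The stem below it is 10 mm thick.
- tips (a point): Point midway between the ends of the two tines, on the blade's underside, at (115, 0, 0) mm in the spatula's frame.
- board: Fixed wooden board, 190 mm (x) by 150 mm (y), its top 18 mm above its origin (centre of underside). A batten, a strip 12 mm above the top, runs along y at x = 80..94 mm, on the edge away from the robot. The board is let into the bench by 0 to 6 mm, so its top is 12 to 18 mm above the bench.
- batten (a point): Middle of the batten's foot on its near face, on the board's top: at (80, 0, 18) mm in the board's frame.
- lid: Flat round white ceramic lid with painted flowers on top, lying flat on the board, 120 mm in diameter, 8 mm thick, about 190 g. Origin: centre of its underside, z up. Its underside is bevelled: flat to radius 53.5 mm, then rising 4.5 mm to the edge at radius 60 mm. It lies loose, up to 22 mm short of the batten.
- vase: Round white ceramic vase standing loose on the bench, 900 g, 115 mm high, open at the top. Origin: centre of its underside. Belly up to 112 mm in diameter (widest at 35 mm height), shoulder ends at 80 mm, then a straight neck 64 mm in diameter (wall 5 mm) up to the rim at 115 mm.
- rim (a point): Centre of the vase's mouth, at the height of the rim (115 mm above the vase's foot).
- jar: Bystander: small glass paint jar, white cap, 52 mm in diameter, 60 mm high; origin under its centre.
- mug: Bystander: blue mug, 72 mm in diameter, 80 mm high, with a handle; origin under its centre.
- paintpot: Bystander: brown glass jar, black cap, 60 mm in diameter, 90 mm high; origin under its centre.

How it is judged:
By the outcome, as a careful person would: the job done as asked, in the order asked, and still so for the second after the job is handed in, with the robot touching nothing.
It also fails if it takes over 66 s, if anything falls off the work surface, if the arm or the gripper's body presses on something with over 40 N, if the wrist force passes 120 N, or if a joint passes its speed limit or range.

## Working session

There is one attempt and no reset: what is moved stays moved. The work goes in short steps, Python scripts to look and compute and a shell command to move; the robot and the scene stay as the last step left them, time stands still between calls to the robot, and variables do not carry over. Pictures are saved under pics/ and viewed, at most 11 in all, crops included, and the job is handed in when it is done.

```bash
mkdir -p pics; cat > h.py <<'E'
import numpy as np, cv2
from plant import ctrl, imaging
def cal(n):
    c=imaging.get_calibration(n); f=192/np.tan(np.radians(c['fovy'])/2)
    K=np.array([[f,0,c['cx']],[0,f,c['cy']],[0,0,1]]); return K,np.array(c['distortion'],float),np.array(c['R']),np.array(c['t'])
def grab(n,save=None):
    c=cal(n); im,d=imaging.read_camera(n); im=np.array(im)
    if save: cv2.imwrite('pics/'+save,im)
    return im,np.array(d),c
def rays(px,c):
    u=cv2.undistortPoints(np.array(px,float).reshape(-1,1,2),c[0],c[1]).reshape(-1,2)
    d=np.c_[u,np.ones(len(u))]; return d@c[2], -c[2].T@c[3]   # world dirs (per unit depth), cam centre
def atz(px,c,z):
    d,o=rays(px,c); return o+d*((z-o[2])/d[:,2])[:,None]
def cloud(d,c):
    v,u=np.mgrid[:384,:512]; w,o=rays(np.c_[u.ravel(),v.ravel()],c)
    P=o+w*d.reshape(-1,1); P[d.ravel()==0]=np.nan; return P.reshape(384,512,3)
E
python3 - <<'E'
from h import *
ims=[]
for n in('scene','top'):
    im,d,c=grab(n); np.savez('pics/'+n,im=im,d=d,K=c[0],D=c[1],R=c[2],t=c[3]); ims.append(im)
    print(n,-c[2].T@c[3],c[2][2],c[0][0,0],(d==0).mean())
    cv2.imwrite(f'pics/{n}1.png',cv2.resize(im,(800,600),interpolation=cv2.INTER_CUBIC))
s=ctrl.get_state();print(s)
E
```

```text
scene [1.41993488 0.55666556 0.84543462] [-0.65792794 -0.45939241 -0.59673231] 379.31230533148533 0.017583211263020832
top [0.50489767 0.01245243 1.42099274] [ 0.07281685 -0.00319515 -0.99734021] 390.59822769100924 0.0037841796875
{'time': 0.1, 'qpos': array([-1.25296261e+00,  2.87116122e-01,  1.57801072e+00,  5.18041767e-06,
        1.27859410e+00, -1.50009455e-01]), 'dq': array([ 0.00028318, -0.00103709, -0.00458005, -0.00021656, -0.00090542,
       -0.00064629]), 'joint_efforts': array([ 1.00863021e-03, -4.07297623e+01, -2.93699276e+01, -1.33323965e-04,
        3.43760992e-03, -4.84711961e-06]), 'eef_pos': array([ 0.30424958, -0.60193363,  0.24907018]), 'tcp_rot': array([ 9.72764499e-01,  2.31793219e-01, -8.67187474e-05, -1.06060524e-03]), 'contact_force': array([0.87493494, 0.07357554, 0.57460403]), 'wrist_torque': array([-0.00522195, -0.05983494,  0.04609766]), 'finger_force': 0.0, 'opening': 1.0003274216291498}
```

View pics/scene1.png

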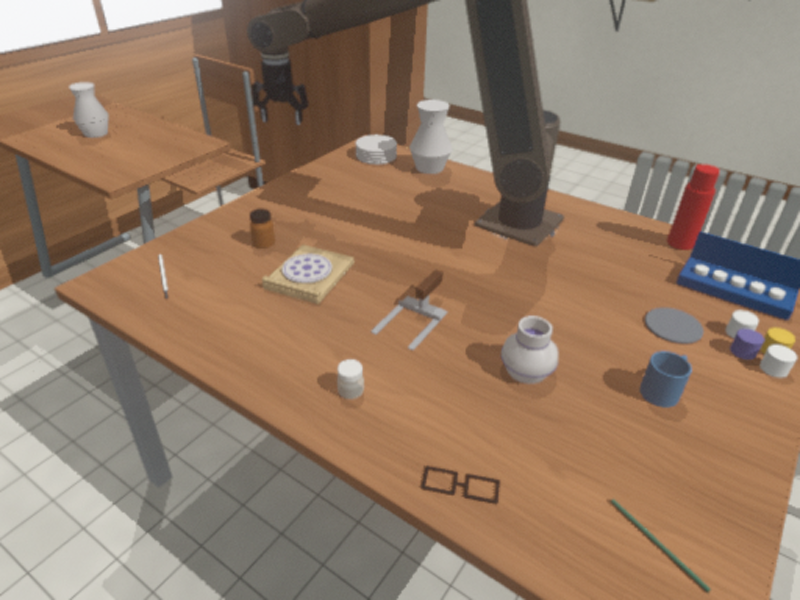

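View pics/top1.png

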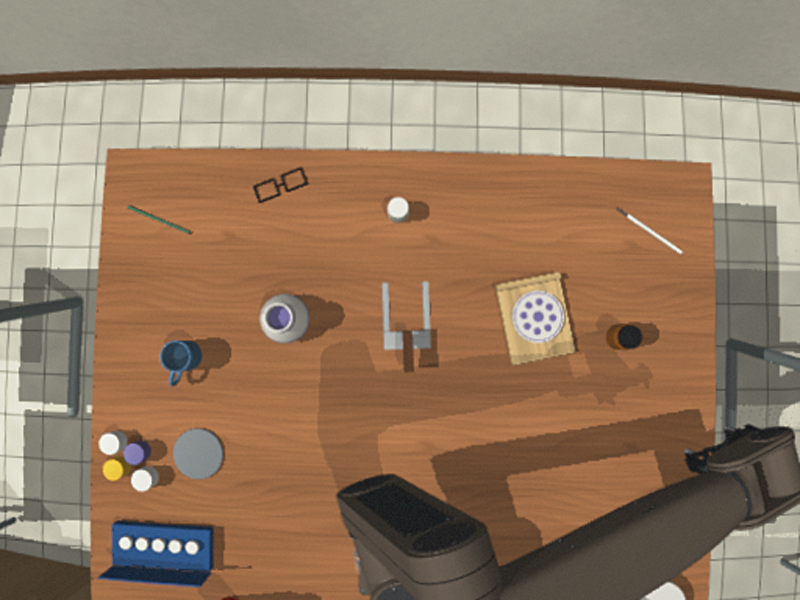

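The scene view shows the lid on the board at (307,268), the spatula at (420,300) and the vase at (530,350). In the top view the tine tips are at (386,283) and (427,283), the handle at (408,350), the lid at (538,316), the vase mouth at (279,318), the jar at (398,208) and the paintpot at (628,337). The batten is on the board's far edge.

```bash
python3 - <<'E'
from h import *
z=np.load('pics/top.npz'); c=(z['K'],z['D'],z['R'],z['t'])
s=1.5625
def q(n,pts,h): print(n,atz(np.array(pts)/s,c,h)[:,:].round(3).tolist())
q('tips',[(386,283),(427,283)],.002); q('heel corners',[(384,348),(432,347)],.002)
q('handle',[(408,333),(408,370)],.068); q('lid',[(538,316)],.023); q('board',[(497,285),(564,273),(576,351),(513,363)],.018)
q('rim',[(279,318)],.115); q('jar',[(398,208)],.06); q('mug',[(180,357)],.08); q('pot',[(628,337)],.09)
P=cloud(z['d'],c)
for n,(u,v) in dict(lid=(538,316),board=(520,350),bench=(460,330),blade=(390,340),han=(408,360),jar=(398,208),bench2=(340,400)).items():
    print(n,np.nanmedian(P[int(v/s)-1:int(v/s)+2,int(u/s)-1:int(u/s)+2].reshape(-1,3),0).round(4))
c=cal('wrist');print('wrist',-c[2].T@c[3],c[2],c[0][0])
E
```

```text
tips [[0.629, 0.05, 0.002], [0.631, -0.046, 0.002]]
heel corners [[0.478, 0.051, 0.002], [0.483, -0.061, 0.002]]
handle [[0.513, -0.004, 0.068], [0.432, -0.005, 0.068]]
lid [[0.559, -0.303, 0.023]]
board [[0.629, -0.208, 0.018], [0.661, -0.365, 0.018], [0.48, -0.395, 0.018], [0.45, -0.247, 0.018]]
rim [[0.539, 0.275, 0.115]]
jar [[0.795, 0.025, 0.06]]
mug [[0.447, 0.502, 0.08]]
pot [[0.514, -0.492, 0.09]]
lid [ 0.5597 -0.3021  0.0249]
board [ 0.4798 -0.2606  0.0162]
bench [ 0.5241 -0.1239 -0.0012]
blade [0.4988 0.0392 0.0021]
han [ 0.4552 -0.0045  0.0662]
jar [0.7954 0.0276 0.058 ]
bench2 [ 3.548e-01  1.518e-01 -1.000e-04]
wrist [ 0.37927894 -0.56447331  0.37188333] [[ 0.44922048 -0.89341877 -0.00196445]
 [-0.84421193 -0.42519637  0.32636524]
 [-0.29241611 -0.14495154 -0.9452417 ]] [282.43833381   0.         256.24894376]
```

```bash
python3 -m handwheel '[0.17,0.2,0,0,0,-0.017, 0.17,0.2,0,0,0,-0.017, 0.17,0.2,0,0,0,-0.017, 0.17,0.2,0,0,0,-0.017, 0.17,0.2,0,0,0,-0.017]' 
python3 -m handwheel '[0.17,0.2,0,0,0,-0.017, 0.17,0.2,0,0,0,-0.017, 0.17,0.2,0,0,0,-0.017, 0.17,0.2,0,0,0,-0.017, 0.17,0.2,0,0,0,-0.017]' 
python3 -m handwheel '[0,0,0,0,0,0,0,0,0,0,0,0]'
cat >> h.py <<'E'
def wsave(n):
    im,d,c=grab('wrist'); np.savez('pics/'+n,im=im,d=d,K=c[0],D=c[1],R=c[2],t=c[3]); return im
def wload(n):
    z=np.load('pics/'+n+'.npz'); return z['im'],z['d'],(z['K'],z['D'],z['R'],z['t'])
E
python3 - <<'E'
from h import *
im=wsave('b1'); cv2.imwrite('pics/b1.png',cv2.resize(im,(800,600),interpolation=cv2.INTER_CUBIC))
E
```

```text
time: 0.52
eef_pos: [0.4325, -0.4507, 0.2497]
tcp_rot: [0.986, 0.165, -0.0, -0.001]
contact_force: [-0.4, -0.2, 1.2]
opening: 1.001
finger_force: 0.0
time: 0.93
eef_pos: [0.5601, -0.3006, 0.2497]
tcp_rot: [0.995, 0.1, -0.0, -0.0]
contact_force: [-0.0, -0.4, -0.4]
opening: 1.002
finger_force: 0.0
time: 1.1
eef_pos: [0.5603, -0.3004, 0.2496]
tcp_rot: [0.995, 0.102, -0.001, -0.0]
contact_force: [-0.7, 0.2, -0.3]
opening: 1.001
finger_force: 0.0
```

View pics/b1.png

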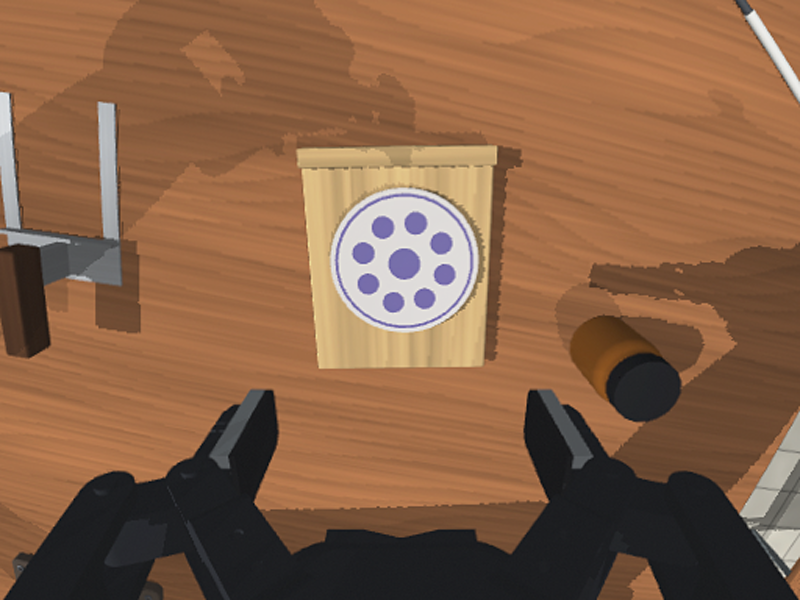

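The lid is centred near (405,260) and the board spans about (300..497, 148..368). The batten is at rows 148-166, and the lid is roughly 20 px short of it. The spatula is at the left.

```bash
python3 -m handwheel '[-0.067,0.247,0,0,0,-0.016, -0.067,0.247,0,0,0,-0.016, -0.067,0.247,0,0,0,-0.016, -0.067,0.247,0,0,0,-0.016,0,0,0,0,0,0]' |head -2
python3 - <<'E'
from h import *
wsave('b2')
E
python3 -m handwheel '[-0.067,0.247,0,0,0,-0.016, -0.067,0.247,0,0,0,-0.016, -0.067,0.247,0,0,0,-0.016, -0.067,0.247,0,0,0,-0.016,0,0,0,0,0,0]' |head -3
python3 - <<'E'
from h import *
im=wsave('b3')
a=wload('b2')[0]
cv2.imwrite('pics/b23.png',np.vstack([cv2.resize(a,(760,570),interpolation=cv2.INTER_CUBIC)[:300],cv2.resize(im,(760,570),interpolation=cv2.INTER_CUBIC)[:300]]))
from scipy.optimize import least_squares
for n in('b1','b2'):
    im,d,c=wload(n);P=cloud(d,c)
    h=cv2.cvtColor(im,cv2.COLOR_BGR2HSV)
    near=np.hypot(P[...,0]-.56,P[...,1]+.302)<.09
    m=near&(((h[...,1]<60)&(h[...,2]>120))|((h[...,0]>110)&(h[...,0]<140)))
    m=cv2.morphologyEx(m.astype(np.uint8),cv2.MORPH_CLOSE,np.ones((3,3)))
    k,l,st,ce=cv2.connectedComponentsWithStats(m);i=1+st[1:,4].argmax();m=l==i
    zt=np.nanmedian(P[m][:,2]); 
    cs=max(cv2.findContours(m.astype(np.uint8),0,1)[0],key=len).reshape(-1,2)
    Q=atz(cs,c,zt)[:,:2]
    r=least_squares(lambda p:np.hypot(*(Q-p[:2]).T)-p[2],[.56,-.3,.06],loss='soft_l1',f_scale=.001).x
    w=near&(~m)&(h[...,0]>15)&(h[...,0]<30);bz=P[w][:,2]
    print(n,'lid',r.round(4),'z',zt.round(4),'board z',np.nanpercentile(bz,[20,50,80]).round(4), 'bench',np.nanmedian(P[(np.abs(P[...,1]+.15)<.03)&(np.abs(P[...,0]-.52)<.05)][:,2]))
E
```

```text
time: 1.57
eef_pos: [0.5166, -0.1505, 0.2495]
time: 2.03
eef_pos: [0.4775, -0.0032, 0.2501]
tcp_rot: [1.0, 0.001, -0.0, -0.001]
b1 lid [ 0.4536 -0.3226  0.1301] z 0.3076 board z [0.0165 0.0173 0.025 ] bench -0.000820867198222025
b2 lid [ 0.558  -0.3029  0.0597] z 0.0255 board z [0.0164 0.0171 0.018 ] bench 0.3115630379665145
```

View pics/b23.png

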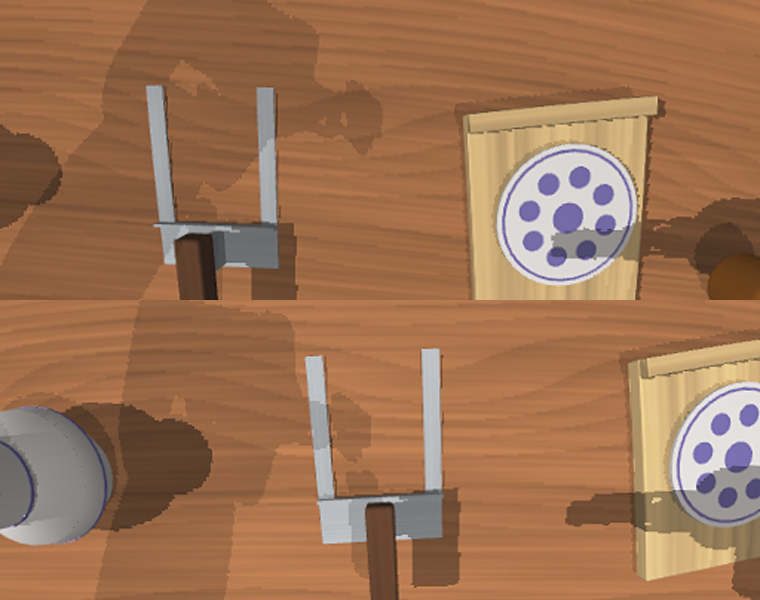

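The lower half shows the tine ends at (315,356) and (431,350), the heel's rear corners at (323,543) and (441,537), and the handle's front top edge at (366..394,503). The upper half shows the batten's near top edge from (471,132) to (657,113).

```bash
python3 - <<'E'
from h import *
s=760/512
im,d,c=wload('b3')
T=atz(np.array([(315,56),(431,49),(323,243),(441,238)])/s,c,.002)[:,:2];print(T.round(4).tolist())
t=T[:2].mean(0);b=T[2:].mean(0);print('yaw axis',np.arctan2(*(t-b)[::-1]),'yaw cross',np.arctan2(*(T[0]-T[1])[::-1])-np.pi/2,np.arctan2(*(T[2]-T[3])[::-1])-np.pi/2,'len',np.hypot(*(t-b)),'origin',b+(t-b)*40/155)
print('handle front',atz(np.array([(366,203),(394,203)])/s,c,.068).round(4).tolist())
P=cloud(d,c);v,u=int(245/s),int(381/s);print('handle top',P[v-2:v+3:2,u],'blade',P[int(225/s),int(340/s)],'bench',np.nanmedian(P[40:80,250:270,2]))
# mask metal for tines via depth-free triangulation check of tip height between b2,b3
a=wload('b2')
A=atz(np.array([(155,86),(265,88)])/s,a[2],.002);print('b2 tips',A.round(4).tolist())
A=atz(np.array([(165,265),(277,268)])/s,a[2],.002);print('b2 heel',A.round(4).tolist())
# two-view lines for handle front corners
p2=[(177,235),(212,235)];p3=[(366,203),(394,203)]
for q,r in zip(p2,p3):
    d1,o1=rays(np.array(q)/s,a[2]);d2,o2=rays(np.array(r)/s,c)
    x=np.linalg.lstsq(np.c_[d1[0],-d2[0]],o2-o1,rcond=None)[0];print('tri',(o1+x[0]*d1[0]).round(4),(o2+x[1]*d2[0]).round(4))
# batten & board from b1, b2
s1=800/512;z=wload('b1')[2]
zb=.0172
print('b1 batten near top',atz(np.array([(299,167),(497,163)])/s1,z,zb+.012).round(4).tolist())
print('b1 board near edge',atz(np.array([(320,368),(484,366)])/s1,z,zb).round(4).tolist())
print('b1 board near far',atz(np.array([(303,169),(494,165)])/s1,z,zb).round(4).tolist())
print('b2 batten near top',atz(np.array([(471,132),(657,113)])/s,a[2],zb+.012).round(4).tolist())
# lid in b1
im,d,c1=wload('b1');P=cloud(d,c1);h=cv2.cvtColor(im,cv2.COLOR_BGR2HSV)
m=(np.hypot(P[...,0]-.56,P[...,1]+.302)<.075)&(P[...,2]<.05)&(((h[...,1]<70)&(h[...,2]>110))|((h[...,0]>110)&(h[...,0]<140)))
m=cv2.morphologyEx(m.astype(np.uint8),cv2.MORPH_OPEN,np.ones((3,3)))
cs=max(cv2.findContours(m,0,1)[0],key=cv2.contourArea).reshape(-1,2)
from scipy.optimize import least_squares
Q=atz(cs,c1,.0252)[:,:2];print('lid',least_squares(lambda p:np.hypot(*(Q-p[:2]).T)-p[2],[.56,-.3,.06],loss='soft_l1',f_scale=.001).x)
print('vase rim/top',np.nanmedian(cloud(*[wload('b3')[i] for i in(1,2)])[int(200/s):int(210/s),5:20],(0,1)))
E
```

```text
[[0.6295, 0.0495], [0.6345, -0.0434], [0.4755, 0.049], [0.4801, -0.0576]]
yaw axis 0.04732599832517291 yaw cross 0.05372004454656443 0.04320485119173356 len 0.15439759729747246 origin [ 0.51758001 -0.0023726 ]
handle front [[0.5203, 0.0073, 0.068], [0.5203, -0.0129, 0.068]]
handle top [[ 0.49161476 -0.00273515  0.06827259]
 [ 0.48906925 -0.00273027  0.06704833]
 [ 0.48680562 -0.00272873  0.06709176]] blade [0.49257475 0.03321396 0.00157992] bench -0.0008384717080970605
b2 tips [[0.6296, 0.0495, 0.002], [0.6346, -0.0432, 0.002]]
b2 heel [[0.474, 0.0488, 0.002], [0.4814, -0.0573, 0.002]]
tri [0.5191 0.0076 0.0601] [0.5192 0.0076 0.0601]
tri [ 0.5174 -0.0135  0.0436] [ 0.517  -0.0136  0.0436]
b1 batten near top [[0.6161, -0.2111, 0.0292], [0.6489, -0.356, 0.0292]]
b1 board near edge [[0.446, -0.2499, 0.0172], [0.4778, -0.3942, 0.0172]]
b1 board near far [[0.6143, -0.2119, 0.0172], [0.6472, -0.3566, 0.0172]]
b2 batten near top [[0.6156, -0.2107, 0.0292], [0.6481, -0.3558, 0.0292]]
lid [ 0.55827187 -0.3035158   0.05971938]
vase rim/top [0.52759457 0.24817889 0.09687628]
```

Measured poses:
- **Spatula:** origin (0.5176, -0.0024), yaw 0.047, so the handle is at (0.4826, -0.004, 0.054).
- **Board:** yaw 0.220, with the batten's middle at (0.632, -0.283).
- **Lid:** (0.558, -0.303), edge about 17 mm short of the batten.

Next I grasp the handle.

```bash
python3 -m handwheel '[0.017,-0.003,-0.22,0,0,0.015, 0.017,-0.002,-0.22,0,0,0.014, 0,0,-0.22,0,0,0, 0,0,-0.22,0,0,0, 0,0,-0.22,0,0,0]' 
python3 -m handwheel '[0,0,-0.205,0,0,0,0,0,0,0,0,0,0,0,0,0,0,0]' |head -3
python3 -m handwheel '[0,0,0,0,0,0,0,0,0,0,0,0,0,0,0,0,0,0,0,0,0,0,0,0,0,0,0,0,0,0]' 0 100
python3 -m handwheel '[0,0,0,0,0,0,0,0,0,0,0,0,0,0,0,0,0,0,0,0,0,0,0,0,0,0,0,0,0,0]'
```

```text
time: 2.5
eef_pos: [0.4849, -0.0094, 0.0841]
tcp_rot: [1.0, 0.021, 0.001, 0.001]
contact_force: [1.0, -0.5, -0.2]
opening: 1.001
finger_force: 0.0
time: 2.75
eef_pos: [0.4832, -0.0084, 0.0531]
tcp_rot: [1.0, 0.021, -0.002, -0.0]
time: 3.17
eef_pos: [0.4849, -0.0068, 0.0559]
tcp_rot: [1.0, 0.023, 0.001, 0.0]
contact_force: [-0.5, 4.1, 3.0]
opening: 0.297
finger_force: 2.0
time: 3.58
eef_pos: [0.4852, -0.0069, 0.0562]
tcp_rot: [1.0, 0.023, 0.001, 0.0]
contact_force: [-1.0, 1.2, 6.5]
opening: 0.239
finger_force: 98.8
```

```bash
python3 -m handwheel '[0,0,0.1,0,0,0, 0,0,0.2,0,0,0, 0,0,0.2,0,0,0, -0.092,-0.229,0,0,0,0.011, -0.092,-0.229,0,0,0,0.011]' 
python3 -m handwheel '[-0.092,-0.229,0,0,0,0.011, -0.092,-0.229,0,0,0,0.011, -0.092,-0.229,0,0,0,0.011, -0.092,-0.229,0,0,0,0.011, -0.092,-0.229,0,0,0,0.011]' |head -2
python3 -m handwheel '[-0.092,-0.229,0,0,0,0.011, -0.092,-0.229,0,0,0,0.011, -0.092,-0.229,0,0,0,0.011,  0,0,-0.1,0,0,0, 0,0,0,0,0,0]' 
python3 - <<'E'
from h import *
s=ctrl.get_state();print(s['eef_pos'],s['tcp_rot'],s['qpos'],s['contact_force'])
im=wsave('c1');print(repr(cal('wrist')[2:]))
cv2.imwrite('pics/c1.png',cv2.resize(im,(800,600),interpolation=cv2.INTER_CUBIC))
E
```

```text
time: 4.0
eef_pos: [0.4578, -0.0755, 0.1321]
tcp_rot: [0.999, 0.043, 0.002, 0.001]
contact_force: [0.2, 0.2, -2.2]
opening: 0.241
finger_force: 97.8
time: 4.42
eef_pos: [0.3862, -0.2482, 0.1293]
time: 4.83
eef_pos: [0.3442, -0.3505, 0.1124]
tcp_rot: [0.994, 0.107, -0.001, -0.002]
contact_force: [-1.4, 1.3, -2.3]
opening: 0.238
finger_force: 97.8
[ 0.34415594 -0.35053295  0.11242854] [ 0.99424819  0.10707722 -0.00108511 -0.00195868] [-1.00135474e+00  4.69784392e-02  2.12343885e+00 -2.36539835e-04
  9.75649433e-01  3.55008297e-01] [-1.41640832  1.29461496 -2.26581049]
(array([[ 0.21276465, -0.97709224, -0.00468577],
       [-0.92263026, -0.20247961,  0.32826121],
       [-0.32169025, -0.06551915, -0.94457537]]), array([-0.41415788,  0.24952117,  0.33796794]))
```

View pics/c1.png

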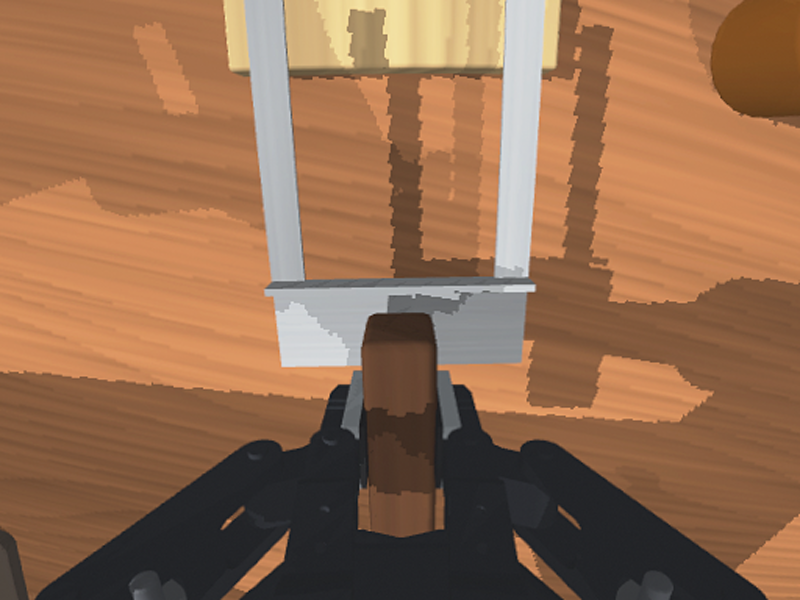

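The picture shows the spatula held straight: tines at columns 250-300 and 497-540, lip at row 288, heel corners (282,367) and (521,361). The tips are out of the frame above. I'll fit the blade's tilt from depth and its yaw from the tine edges.

```bash
cat >> h.py <<'E'
def blade(n,tcp,zb=None):
    im,d,c=wload(n);P=cloud(d,c);s=1.5625
    pts=[]
    for (u,v) in [(262,30),(268,80),(274,130),(280,180),(287,240),(526,30),(524,80),(521,130),(518,180),(514,240),(300,345),(320,350),(340,355),(470,350),(490,340),(510,335)]:
        v,u=int(v/s),int(u/s); pts.append(np.nanmedian(P[v-1:v+2,u-1:u+2].reshape(-1,3),0))
    A=np.array(pts);X=np.c_[A[:,:2]-tcp[:2],np.ones(len(A))]
    k=np.linalg.lstsq(X,A[:,2],rcond=None)[0]; print('plane slope x,y',k[:2],'z under tcp',k[2],'rms',np.std(X@k-A[:,2]));return A,k,c
E
python3 - <<'E'
from h import *
s=1.5625
st=ctrl.get_state();tcp=st['eef_pos'];A,k,c=blade('c1',tcp);print(A[:,2].round(4))
def onpl(px):
    d,o=rays(np.array(px)/s,c); t=(k[2]+(o[:2]-tcp[:2])@k[:2]-o[2])/(d[:,2]-d[:,:2]@k[:2]); return o+d*t[:,None]
H=onpl([(282,367),(521,361)])
L=onpl([(249.5,30),(262,180),(542.5,30),(532,180),(289.5,90),(301,240),(504,90),(496.5,240)])
for i in range(0,8,2): dd=L[i]-L[i+1];print('tine yaw',np.arctan2(abs(dd[1])*np.sign(dd[0]*dd[1]),abs(dd[0])))
print('heel',H.round(4).tolist(),'yaw',np.arctan2(*(H[0]-H[1])[:2][::-1])-np.pi/2,np.linalg.norm(H[0]-H[1]))
b=H.mean(0)[:2];y=.215
print('tool yaw',2*np.arctan2(st['tcp_rot'][1],st['tcp_rot'][0]))
r=b-tcp[:2];print('heel rel tcp along, lat',r@[np.cos(y),np.sin(y)],r@[-np.sin(y),np.cos(y)])
print('L',L.round(4).tolist())
E
```

```text
plane slope x,y [-0.00611069  0.00088864] z under tcp 0.057520378678950324 rms 0.00030725870025916877
[0.0569 0.0574 0.0568 0.0575 0.0573 0.0559 0.0574 0.057  0.0572 0.0569
 0.0576 0.0575 0.0574 0.0578 0.0572 0.0575]
tine yaw 0.21879474940068103
tine yaw 0.21652728838577256
tine yaw 0.22611530902515448
tine yaw 0.22367847655398976
heel [[0.3246, -0.2999, 0.0577], [0.3503, -0.4045, 0.0574]] yaw 0.24138279809335295 0.10777124116722853
tool yaw 0.21626202231745764
heel rel tcp along, lat -0.007661771119898336 -0.001332158024301693
L [[0.4568, -0.2699, 0.0569], [0.4043, -0.2816, 0.0572], [0.4791, -0.374, 0.0567], [0.4268, -0.3856, 0.057], [0.4392, -0.2875, 0.057], [0.3838, -0.3003, 0.0573], [0.456, -0.3658, 0.0568], [0.4007, -0.3784, 0.0572]]
```

Blade underside is 56.9 mm below the TCP, about 0.35° nose down, with yaw 0.221 matching the board. Next I lower it until it touches the board.

```bash
python3 -m handwheel '[0,-0.003,-0.11,0,0,0, 0,-0.003,-0.11,0,0,0, 0,0,0,0,0,0,0,0,0,0,0,0]'  |head -4
for i in 1 2 3; do python3 -m handwheel '[0,0,-0.01,0,0,0,0,0,0,0,0,0]' | sed -n '1,2p;4p'; done
```

```text
time: 5.22
eef_pos: [0.346, -0.3493, 0.0809]
tcp_rot: [0.994, 0.11, -0.001, -0.001]
contact_force: [-0.7, -0.2, -1.6]
time: 5.38
eef_pos: [0.3468, -0.3512, 0.0811]
contact_force: [0.6, 0.6, -1.0]
time: 5.55
eef_pos: [0.3464, -0.3514, 0.0792]
contact_force: [-0.7, -0.4, -2.6]
time: 5.72
eef_pos: [0.3461, -0.3512, 0.0771]
contact_force: [-0.1, -0.1, -1.0]
```

```bash

for i in 1 2 3 4 5; do python3 -m handwheel '[0,0,-0.005,0,0,0,0,0,0,0,0,0]' | sed -n '1,2p;4p'; done
```

```text
time: 5.88
eef_pos: [0.346, -0.3512, 0.0762]
contact_force: [0.5, -0.2, -1.5]
time: 6.05
eef_pos: [0.346, -0.3512, 0.0754]
contact_force: [-0.8, 0.7, -2.0]
time: 6.22
eef_pos: [0.346, -0.3512, 0.0747]
contact_force: [0.8, 0.1, -2.3]
time: 6.38
eef_pos: [0.3461, -0.3513, 0.0741]
contact_force: [0.1, -0.3, -0.5]
time: 6.55
eef_pos: [0.3462, -0.3515, 0.0737]
contact_force: [-1.1, -0.5, 2.1]
```

```bash

for i in 1 2 3; do python3 -m handwheel '[0.039,0.0087,0,0,0,0,0.039,0.0087,0,0,0,0,0.039,0.0087,0,0,0,0,0.039,0.0087,0,0,0,0,0.039,0.0087,0,0,0,0]' | sed -n '1,4p'; done
```

```text
time: 6.97
eef_pos: [0.376, -0.345, 0.0738]
tcp_rot: [0.994, 0.109, -0.0, 0.0]
contact_force: [-7.0, -1.5, 6.0]
time: 7.38
eef_pos: [0.4045, -0.3386, 0.0739]
tcp_rot: [0.994, 0.109, -0.001, 0.0]
contact_force: [-7.3, -2.8, 6.7]
time: 7.8
eef_pos: [0.4332, -0.3321, 0.0739]
tcp_rot: [0.994, 0.109, -0.002, 0.0]
contact_force: [-10.2, -3.7, 7.5]
```

```bash
python3 - <<'E'
from h import *
im=wsave('c2');cv2.imwrite('pics/c2.png',cv2.resize(im[:260],(800,406),interpolation=cv2.INTER_CUBIC))
E
```

```text
(no output)
```

View pics/c2.png

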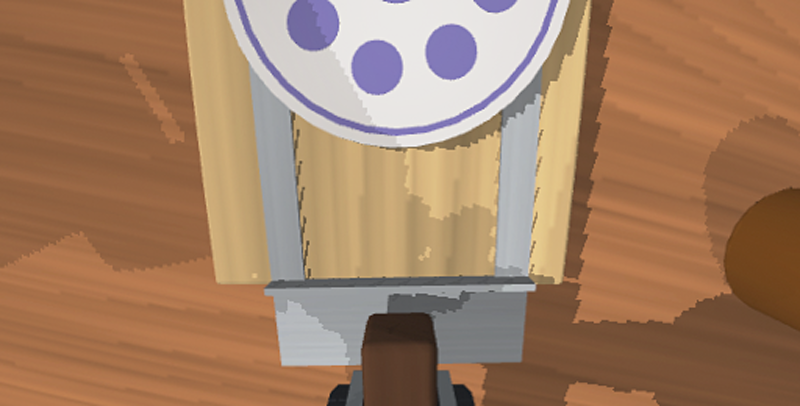

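The tines are passing under the lid, whose near edge is at (398,147), centred between the tines. The lip is at row 286. I keep sliding.

```bash

python3 -m handwheel '[0.039,0.0087,0,0,0,0,0.039,0.0087,0,0,0,0,0.039,0.0087,0,0,0,0,0.039,0.0087,0,0,0,0]' | sed -n '1,4p'
python3 -m handwheel '[0.039,0.0087,0,0,0,0,0.039,0.0087,0,0,0,0,0.039,0.0087,0,0,0,0]' | sed -n '1,4p'
python3 -m handwheel '[0.013,0.003,0,0,0,0,0.013,0.003,0,0,0,0]' | sed -n '1,4p'
python3 -m handwheel '[0.013,0.003,0,0,0,0,0,0,0,0,0,0]' | sed -n '1,4p'
python3 - <<'E'
from h import *
im=wsave('c3');cv2.imwrite('pics/c3.png',cv2.resize(im[:260],(800,406),interpolation=cv2.INTER_CUBIC))
E
```

```text
time: 8.18
eef_pos: [0.4556, -0.3272, 0.074]
tcp_rot: [0.994, 0.11, -0.003, -0.0]
contact_force: [-15.1, -3.4, 11.1]
time: 8.43
eef_pos: [0.474, -0.3231, 0.074]
tcp_rot: [0.994, 0.109, -0.002, 0.0]
contact_force: [-8.5, -2.0, 7.2]
time: 8.6
eef_pos: [0.4783, -0.322, 0.074]
tcp_rot: [0.994, 0.109, -0.002, 0.0]
contact_force: [-8.5, -2.8, 8.1]
time: 8.77
eef_pos: [0.4805, -0.3215, 0.074]
tcp_rot: [0.994, 0.109, -0.001, 0.0]
contact_force: [-6.8, -2.1, 7.2]
```

View pics/c3.png

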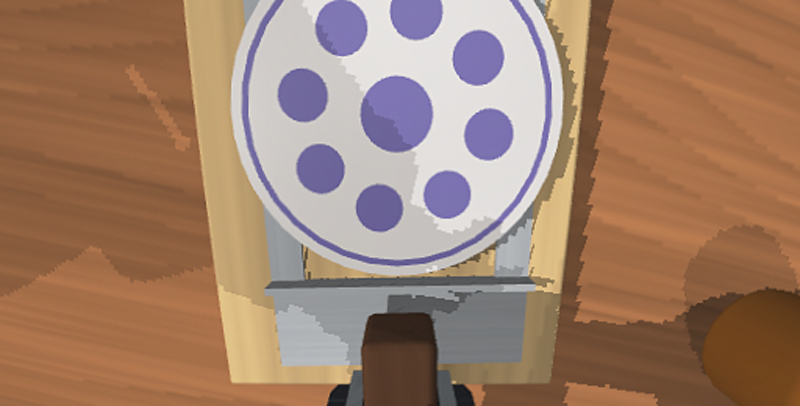

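The lid is nearly home: near edge at (398,274), 7 px short of the lip, spanning both tines. I'll go 3 mm further, then lift gently.

```bash

python3 -m handwheel '[0.01,0.002,0,0,0,0,0.01,0.002,0,0,0,0,0,0,0,0,0,0]' | sed -n '1,4p'
python3 -m handwheel '[0,0,0.01,0,0,0, 0,0,0.02,0,0,0, 0,0,0.03,0,0,0, 0,0,0.04,0,0,0, 0,0,0.05,0,0,0]' | sed -n '1,4p'
python3 -m handwheel '[0,0,0.08,0,0,0, 0,0,0.1,0,0,0, 0,0,0.1,0,0,0, 0,0,0.06,0,0,0, 0,0,0,0,0,0]'
python3 - <<'E'
from h import *
st=ctrl.get_state();im=wsave('c4');np.save('pics/c4s',np.r_[st['eef_pos'],st['tcp_rot']]);cv2.imwrite('pics/c4.png',cv2.resize(im[:260],(800,406),interpolation=cv2.INTER_CUBIC))
E
```

```text
time: 9.07
eef_pos: [0.4832, -0.3209, 0.0739]
tcp_rot: [0.994, 0.109, -0.001, 0.0]
contact_force: [-7.9, -1.3, 7.6]
time: 9.48
eef_pos: [0.4832, -0.3194, 0.095]
tcp_rot: [0.994, 0.109, -0.001, -0.001]
contact_force: [0.4, 0.0, -4.2]
time: 9.9
eef_pos: [0.4852, -0.3218, 0.1506]
tcp_rot: [0.994, 0.109, 0.002, 0.002]
contact_force: [1.0, -0.7, -3.3]
opening: 0.239
finger_force: 97.8
```

View pics/c4.png

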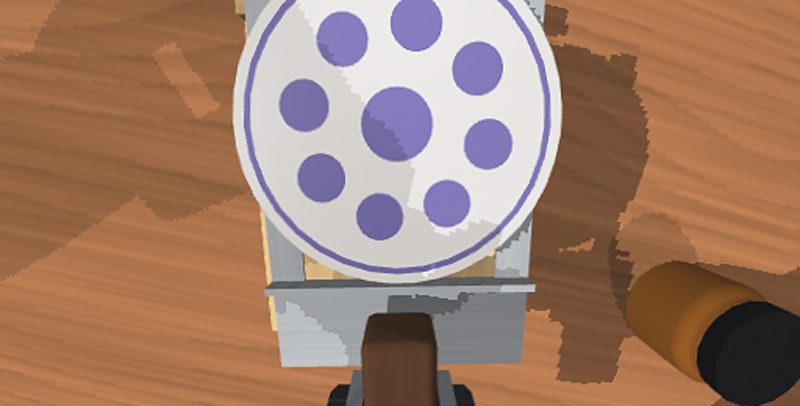

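The lid is up on the tines: centre dot at (397,124), near edge at row 282 by the lip. I'll carry it gently to a spot beside the vase where the wrist camera can see the rim past the lid.

```bash

python3 -m handwheel '[0.004,0.03,0.006,0,0,0, 0.008,0.06,0.011,0,0,0, 0.011,0.09,0.017,0,0,0, 0.015,0.12,0.022,0,0,0, 0.019,0.148,0.028,0,0,0]' | sed -n '2,4p'
python3 -m handwheel '[0.019,0.148,0.028,0,0,0, 0.019,0.148,0.028,0,0,0, 0.019,0.148,0.028,0,0,0, 0.019,0.148,0.028,0,0,0, 0.019,0.148,0.028,0,0,0]' | sed -n '2,4p'
python3 -m handwheel '[0.019,0.148,0.028,0,0,0, 0.019,0.148,0.028,0,0,0, 0.019,0.148,0.028,0,0,0, 0.019,0.148,0.028,0,0,0, 0.019,0.148,0.028,0,0,0]' | sed -n '2,4p'
python3 -m handwheel '[0.019,0.148,0.028,0,0,0, 0.019,0.148,0.028,0,0,0, 0.019,0.148,0.028,0,0,0, 0.019,0.148,0.028,0,0,0, 0.019,0.148,0.028,0,0,0]' | sed -n '2,4p'
python3 -m handwheel '[0.015,0.12,0.022,0,0,0, 0.011,0.09,0.017,0,0,0, 0.008,0.06,0.011,0,0,0, 0.004,0.03,0.006,0,0,0, 0,0,0,0,0,0]' | sed -n '1,4p'
python3 -m handwheel '[0,0,0,0,0,0,0,0,0,0,0,0]' | sed -n '1,4p'
python3 - <<'E'
from h import *
st=ctrl.get_state();im=wsave('d1');np.save('pics/d1s',np.r_[st['eef_pos'],st['tcp_rot']]);print(st['eef_pos'],st['tcp_rot']);cv2.imwrite('pics/d1.png',cv2.resize(im,(800,600),interpolation=cv2.INTER_CUBIC))
E
```

```text
eef_pos: [0.4917, -0.2518, 0.1585]
tcp_rot: [0.994, 0.108, -0.001, -0.001]
contact_force: [0.5, 0.2, -4.7]
eef_pos: [0.5057, -0.1396, 0.1798]
tcp_rot: [0.994, 0.109, -0.001, -0.001]
contact_force: [-0.3, -0.2, -3.7]
eef_pos: [0.5196, -0.0287, 0.2008]
tcp_rot: [0.994, 0.109, -0.001, -0.001]
contact_force: [0.7, 0.2, -4.9]
eef_pos: [0.5336, 0.0821, 0.2217]
tcp_rot: [0.994, 0.109, -0.001, -0.001]
contact_force: [0.0, 0.1, -3.6]
time: 12.03
eef_pos: [0.5401, 0.1258, 0.2305]
tcp_rot: [0.994, 0.11, -0.0, -0.0]
contact_force: [0.4, -1.2, -3.4]
time: 12.2
eef_pos: [0.5403, 0.1241, 0.2304]
tcp_rot: [0.994, 0.108, -0.001, 0.0]
contact_force: [0.3, -0.5, -4.6]
[0.54032339 0.12409067 0.23037886] [ 9.94103061e-01  1.08438143e-01 -5.15185872e-04  8.90442400e-05]
```

View pics/d1.png

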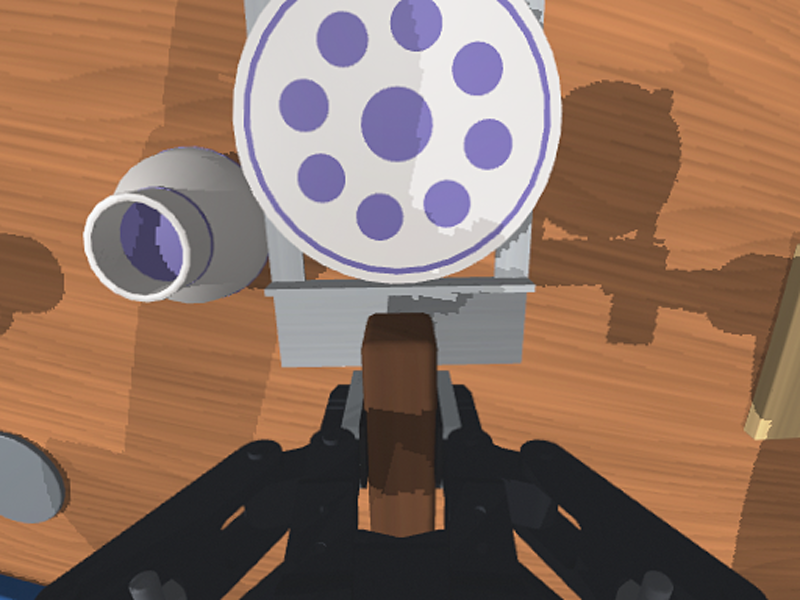

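The whole rim is visible, with its outer edge passing (84,240), (132,191), (189,250) and (150,301). The lid is still against the lip, centre at (397,124).

```bash
python3 - <<'E'
from h import *
from scipy.optimize import least_squares
s=1.5625
fit=lambda Q,g:least_squares(lambda p:np.hypot(*(Q-p[:2]).T)-p[2],g,loss='soft_l1',f_scale=.001).x
im,d,c=wload('d1');P=cloud(d,c);S=np.load('pics/d1s.npy');tcp=S[:3]
sel=(np.hypot(P[...,0]-.54,P[...,1]-.275)<.05)&(P[...,2]>.108)&(P[...,2]<.13)
R=P[sel];print('rim z',np.percentile(R[:,2],[10,50,90]),len(R)); print('rim depth mid fit (r~29.5)',fit(R[:,:2],[.54,.275,.03]).round(4))
Q=atz(np.array([(84,240),(105,286),(150,301),(132,191),(97,206),(189,250),(183,282)])/s,c,.115)[:,:2];print('rim outer click',fit(Q,[.54,.275,.03]).round(4))
for n in('scene','top'):
    z=np.load(f'pics/{n}.npz');cc=(z['K'],z['D'],z['R'],z['t']);p=cloud(z['d'],cc)
    R=p[(np.hypot(p[...,0]-.54,p[...,1]-.275)<.05)&(p[...,2]>.108)&(p[...,2]<.125)];print(n,len(R),fit(R[:,:2],[.54,.275,.03]).round(4))
# lid
zl=tcp[2]-.057+.010
h=cv2.cvtColor(im,cv2.COLOR_BGR2HSV)
ex=np.array([np.cos(.22),np.sin(.22)]);ey=np.array([-ex[1],ex[0]])
C=tcp[:2]+.095*ex
m=(np.hypot(P[...,0]-C[0],P[...,1]-C[1])<.075)&(abs(P[...,2]-zl)<.004)
A=P[m];A=A[np.hypot(*(A[:,:2]-C).T)<.05]
k=np.linalg.lstsq(np.c_[(A[:,:2]-tcp[:2])@np.c_[ex,ey],np.ones(len(A))],A[:,2],rcond=None)[0];print('lid top plane along,lat,z0',k,'z at centre',k[2]+.095*k[0],'tcp z',tcp[2])
m=cv2.morphologyEx((m&((h[...,1]<60)&(h[...,2]>120)|(h[...,0]>110)&(h[...,0]<140)&(h[...,1]>60))).astype(np.uint8),cv2.MORPH_CLOSE,np.ones((5,5)))
cs=max(cv2.findContours(m,0,1)[0],key=cv2.contourArea).reshape(-1,2);cs=cs[cs[:,1]>2]
L=atz(cs,c,k[2]+.095*k[0])[:,:2];r=fit(L,[*C,.06]);print('lid fit',r.round(4),'rel tcp along,lat',((r[:2]-tcp[:2])@ex).round(4),((r[:2]-tcp[:2])@ey).round(4))
dd=atz([np.array((397,124))/s],c,k[2]+.095*k[0])[0,:2]-tcp[:2];print('dot',dd@ex,dd@ey)
E
```

```text
rim z [0.1099636  0.11354792 0.1146887 ] 1479
rim depth mid fit (r~29.5) [0.5416 0.276  0.0291]
rim outer click [0.541  0.2765 0.0312]
scene 135 [0.5424 0.2767 0.0293]
top 84 [0.5426 0.2793 0.0297]
lid top plane along,lat,z0 [-0.00743001 -0.00043198  0.18394542] z at centre 0.18323956752687034 tcp z 0.23037885886201112
lid fit [0.6275 0.1445 0.0602] rel tcp along,lat 0.0895 0.0009
dot 0.09333235083479943 0.000712812431487464
```

Rim at (0.5413, 0.2764). The lid's centre is about 92.5 mm ahead of the TCP, nose 0.4° down. I'll swing to yaw 1.3 above the vase, so that drawing out leads toward the open bench.

```bash

python3 -m handwheel '[0,0,0,0,0,0.012, 0,0,0,0,0,0.024, -0.0085,0.0233,0,0,0,0.0345, -0.0085,0.0233,0,0,0,0.0345, -0.0085,0.0233,0,0,0,0.0345]' | sed -n '2,4p'
python3 -m handwheel '[-0.0085,0.0233,0,0,0,0.0345, -0.0085,0.0233,0,0,0,0.0345, -0.0085,0.0233,0,0,0,0.0345, -0.0085,0.0233,0,0,0,0.0345, -0.0085,0.0233,0,0,0,0.0345]' | sed -n '2,4p'
python3 -m handwheel '[-0.0085,0.0233,0,0,0,0.0345, -0.0085,0.0233,0,0,0,0.0345, -0.0085,0.0233,0,0,0,0.0345, -0.0085,0.0233,0,0,0,0.0345, -0.0085,0.0233,0,0,0,0.0345]' | sed -n '2,4p'
python3 -m handwheel '[-0.0085,0.0233,0,0,0,0.0345, -0.0085,0.0233,0,0,0,0.0345, -0.0085,0.0233,0,0,0,0.0345, -0.0085,0.0233,0,0,0,0.0345, -0.0085,0.0233,0,0,0,0.0345]' | sed -n '2,4p'
python3 -m handwheel '[0,0,0,0,0,0.022, 0,0,0,0,0,0.01, 0,0,0,0.0045,-0.001,0,0,0,0,0,0,0,0,0,0,0,0,0]' | sed -n '1,4p'
cat >> h.py <<'E'
def lidcheck(n,psi):
    s=ctrl.get_state();tcp=s['eef_pos'];wsave(n);im,d,c=wload(n);P=cloud(d,c)
    ex=np.array([np.cos(psi),np.sin(psi)]);ey=np.array([-ex[1],ex[0]])
    C=tcp[:2]+.0925*ex
    h=cv2.cvtColor(im,cv2.COLOR_BGR2HSV)
    m=(np.hypot(P[...,0]-C[0],P[...,1]-C[1])<.05)&(abs(P[...,2]-tcp[2]+.047)<.02)
    A=P[m];k=np.linalg.lstsq(np.c_[(A[:,:2]-C)@np.c_[ex,ey],np.ones(len(A))],A[:,2],rcond=None)[0]
    # centre dot
    m=(np.hypot(P[...,0]-C[0],P[...,1]-C[1])<.022)&(h[...,0]>110)&(h[...,0]<145)&(h[...,1]>60)
    kk,l,st,ce=cv2.connectedComponentsWithStats(m.astype(np.uint8));i=1+st[1:,4].argmax()
    D=atz([ce[i]],c,k[2])[0,:2]
    R=s['tcp_rot'];yaw=2*np.arctan2(R[1],R[0])
    print('tcp',tcp.round(4),'yaw',yaw.round(4),'lid slope along/lat',k[:2].round(4),'top z',k[2].round(4),'dot',D.round(4),'area',st[i,4],'rel',((D-tcp[:2])@ex).round(4),((D-tcp[:2])@ey).round(4),'err to rim',(np.array([.5413,.2764])-D).round(4))
E
python3 -c "
from h import *
lidcheck('e1',1.3)"
```

```text
eef_pos: [0.5368, 0.1346, 0.2307]
tcp_rot: [0.976, 0.218, -0.0, 0.0]
contact_force: [0.5, 0.1, -3.7]
eef_pos: [0.5305, 0.1521, 0.2308]
tcp_rot: [0.938, 0.348, -0.0, 0.0]
contact_force: [1.0, -0.3, -3.4]
eef_pos: [0.5242, 0.1696, 0.2308]
tcp_rot: [0.882, 0.471, 0.0, 0.0]
contact_force: [0.3, -0.2, -4.1]
eef_pos: [0.5179, 0.187, 0.2308]
tcp_rot: [0.81, 0.586, 0.0, 0.0]
contact_force: [-0.1, -0.1, -3.6]
time: 14.33
eef_pos: [0.5178, 0.1872, 0.2308]
tcp_rot: [0.796, 0.605, 0.003, -0.002]
contact_force: [0.8, -0.3, -3.7]
tcp [0.5178 0.1872 0.2308] yaw 1.2994 lid slope along/lat [0.0014 0.0002] top z 0.1845 dot [0.5414 0.278 ] area 1685 rel 0.0939 0.0016 err to rim [-0.0001 -0.0016]
```

```bash

python3 -m handwheel '[0,-0.007,-0.02,0,0,0, 0,0,-0.06,0,0,0, 0,0,-0.1,0,0,0, 0,0,-0.1,0,0,0, 0,0,-0.06,0,0,0]' | sed -n '2,4p'
python3 -m handwheel '[0,0,-0.027,0,0,0, 0,0,0,0,0,0,0,0,0,0,0,0]' | sed -n '2,4p'
for i in 1 2 3 4 5 6; do python3 -m handwheel '[0,0,-0.01,0,0,0, 0,0,0,0,0,0]' | sed -n '2p;4p'; done
python3 -c "
from h import *
lidcheck('e2',1.3)"
```

```text
eef_pos: [0.5165, 0.1862, 0.1772]
tcp_rot: [0.796, 0.605, 0.001, -0.003]
contact_force: [-0.7, 0.3, -5.0]
eef_pos: [0.5179, 0.1866, 0.1759]
tcp_rot: [0.796, 0.605, 0.003, -0.002]
contact_force: [-0.8, 0.5, -3.7]
eef_pos: [0.5183, 0.1866, 0.1751]
contact_force: [-0.8, -0.3, -4.7]
eef_pos: [0.5178, 0.1865, 0.1731]
contact_force: [1.3, 0.7, -4.3]
eef_pos: [0.5176, 0.1865, 0.1711]
contact_force: [-0.1, -0.3, -3.8]
eef_pos: [0.5175, 0.1865, 0.1695]
contact_force: [-0.6, -0.0, -3.4]
eef_pos: [0.518, 0.1867, 0.1685]
contact_force: [-0.9, 0.5, -1.9]
eef_pos: [0.5181, 0.1866, 0.1671]
contact_force: [-0.3, 1.0, -1.5]
tcp [0.5181 0.1866 0.1671] yaw 1.3001 lid slope along/lat [0.0002 0.0002] top z 0.1228 dot [0.5412 0.2774] area 1713 rel 0.0937 0.002 err to rim [ 0.0001 -0.001 ]
```

The lid's weight is now on the rim. I lower the blade 10 mm clear, then draw it out along the spatula's axis.

```bash

python3 -m handwheel '[0,0,-0.015,0,0,0, 0,0,-0.015,0,0,0, 0,0,-0.015,0,0,0, 0,0,-0.015,0,0,0, 0,0,0,0,0,0]' | sed -n '2p;4p'
python3 -m handwheel '[-0.004,-0.013,0,0,0,0, -0.008,-0.029,0,0,0,0, -0.008,-0.029,0,0,0,0, -0.008,-0.029,0,0,0,0, 0,0,0,0,0,0]' | sed -n '2p;4p'
python3 -c "
from h import *
lidcheck('e3',1.3)"
```

```text
eef_pos: [0.5173, 0.1864, 0.157]
contact_force: [0.1, 0.0, -2.5]
eef_pos: [0.5133, 0.1706, 0.1578]
contact_force: [0.5, -0.9, -2.3]
tcp [0.5133 0.1706 0.1578] yaw 1.2995 lid slope along/lat [0.0036 0.0005] top z 0.1227 dot [0.5406 0.2735] area 1339 rel 0.1064 0.0012 err to rim [0.0007 0.0029]
```

```bash

python3 -m handwheel '[-0.008,-0.029,0,0,0,0, -0.016,-0.058,0,0,0,0, -0.016,-0.058,0,0,0,0, -0.016,-0.058,0,0,0,0, -0.016,-0.058,0,0,0,0]' | sed -n '2p;4p'
python3 -m handwheel '[-0.016,-0.058,0,0,0,0, -0.016,-0.058,0,0,0,0, -0.016,-0.058,0,0,0,0, -0.016,-0.058,0,0,0,0, -0.016,-0.058,0,0,0,0]' | sed -n '2p;4p'
python3 -m handwheel '[-0.016,-0.058,0,0,0,0, -0.016,-0.058,0,0,0,0, -0.016,-0.058,0,0,0,0, -0.016,-0.058,0,0,0,0, 0,-0.06,0,0,0,0]' | sed -n '1,4p'
python3 -m handwheel '[0.02,-0.12,0,0,0,0, 0.03,-0.14,0,0,0,0, 0.03,-0.14,0,0,0,0, 0.03,-0.14,0,0,0,0, 0.03,-0.14,0,0,0,0]' | sed -n '1,4p'
python3 -m handwheel '[0,-0.1,0,-0.0045,0.001,0, 0,0,0,0,0,0,0,0,0,0,0,0]' | sed -n '1,4p'
python3 - <<'E'
from h import *
st=ctrl.get_state();tcp=st['eef_pos'];im=wsave('f1');print(tcp);blade('f1',tcp)
for n in('scene','top'):
    im,d,c=grab(n);P=cloud(d,c)
    A=P[(np.hypot(P[...,0]-.5413,P[...,1]-.2764)<.066)&(P[...,2]>.119)&(P[...,2]<.135)]
    k=np.linalg.lstsq(np.c_[A[:,:2]-A[:,:2].mean(0),np.ones(len(A))],A[:,2],rcond=None)[0]
    pts=A[:,:2].astype(np.float32);print(n,len(A),k.round(4),'circle',cv2.minEnclosingCircle(pts),pts.mean(0))
    cv2.imwrite(f'pics/f_{n}.png',im)
a=cv2.imread('pics/f_scene.png');cv2.imwrite('pics/f.png',cv2.resize(a[120:300,200:420],(800,655),interpolation=cv2.INTER_CUBIC)[:600])
E
```

```text
eef_pos: [0.5023, 0.1313, 0.1577]
contact_force: [-0.6, -0.3, -1.9]
eef_pos: [0.4904, 0.0879, 0.1578]
contact_force: [0.9, 0.2, -1.6]
time: 18.23
eef_pos: [0.4806, 0.0443, 0.1577]
tcp_rot: [0.796, 0.605, 0.003, -0.002]
contact_force: [-0.1, 0.3, -1.2]
time: 18.65
eef_pos: [0.5022, -0.0584, 0.1579]
tcp_rot: [0.796, 0.605, 0.003, -0.002]
contact_force: [-0.5, -0.0, -1.0]
time: 18.9
eef_pos: [0.502, -0.0727, 0.1577]
tcp_rot: [0.797, 0.605, 0.0, -0.0]
contact_force: [0.4, -0.5, -1.9]
[ 0.50204085 -0.07269236  0.15771618]
plane slope x,y [-0.00077441 -0.00312996] z under tcp 0.1028528968425312 rms 0.00020531489809262756
scene 829 [-0.0007 -0.0051  0.1242] circle ((0.5406250357627869, 0.2785120904445648), 0.06285424530506134) [0.54501474 0.278003  ]
top 903 [ 0.003  -0.0023  0.1231] circle ((0.54295814037323, 0.278501033782959), 0.06001261994242668) [0.5421622  0.27766103]
```

View pics/f.png

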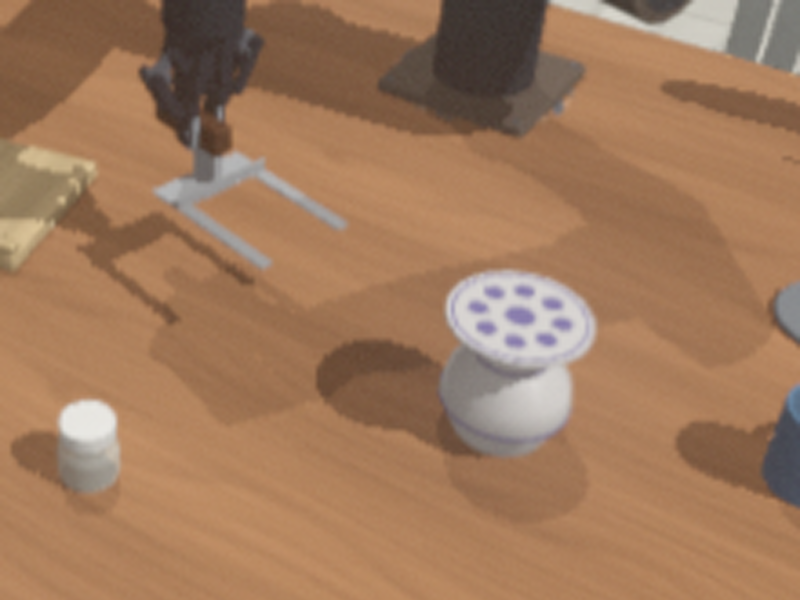

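The lid sits centred (under 1 mm off by the top camera) and level on the vase, and the spatula is clear. Next I lay the spatula flat on the open bench.

```bash

python3 -m handwheel '[0,0,-0.1,0,0,0, 0,0,-0.17,0,0,0, 0,0,-0.17,0,0,0, 0,0,-0.13,0,0,0, 0,0,-0.07,0,0,0]' | sed -n '2p;4p'
python3 -m handwheel '[0,0,0,0,0,0, 0,0,0,0,0,0]' | sed -n '2p;4p'
for i in 1 2 3 4; do python3 -m handwheel '[0,0,-0.007,0,0,0, 0,0,0,0,0,0]' | sed -n '2p;4p'; done
```

```text
eef_pos: [0.5002, -0.0704, 0.0591]
contact_force: [0.3, -0.5, -2.2]
eef_pos: [0.5021, -0.0714, 0.0618]
contact_force: [-0.4, 0.5, -1.6]
eef_pos: [0.5033, -0.0722, 0.0623]
contact_force: [-1.0, -0.2, -1.9]
eef_pos: [0.5027, -0.0721, 0.0605]
contact_force: [-0.1, 0.0, -1.8]
eef_pos: [0.5022, -0.072, 0.0588]
contact_force: [-0.1, 0.5, -1.5]
eef_pos: [0.502, -0.0719, 0.0574]
contact_force: [-0.3, 0.4, -2.0]
```

```bash

for i in 1 2 3; do python3 -m handwheel '[0,0,-0.004,0,0,0, 0,0,0,0,0,0,0,0,0,0,0,0]' | sed -n '2p;4p'; done
```

```text
eef_pos: [0.502, -0.0719, 0.0569]
contact_force: [0.0, -0.3, -1.4]
eef_pos: [0.5022, -0.072, 0.0565]
contact_force: [-0.3, 0.2, -1.1]
eef_pos: [0.5023, -0.072, 0.0562]
contact_force: [-1.3, 0.4, 2.6]
```

In contact. I open the fingers and rise clear.

```bash

python3 -m handwheel '[0,0,0,0,0,0, 0,0,0,0,0,0,0,0,0,0,0,0,0,0,0,0,0,0,0,0,0,0,0,0]' 0.75 | sed -n '2p;4,6p'
python3 -m handwheel '[0,0,0,0,0,0, 0,0,0,0,0,0,0,0,0.03,0,0,0,0,0,0.06,0,0,0,0,0,0.12,0,0,0]' | sed -n '2p;4,6p'
python3 -m handwheel '[0,0,0.2,0,0,0, 0,0,0.2,0,0,0, 0,0,0.2,0,0,0, 0,0,0.2,0,0,0, 0,0,0,0,0,0]' | sed -n '1,6p'
python3 -m handwheel '[0,0,0,0,0,0, 0,0,0,0,0,0, 0,0,0,0,0,0]' | sed -n '1,2p'
python3 - <<'E'
from h import *
im=wsave('g1');sc,_,_=grab('scene');d,c=wload('g1')[1:];P=cloud(d,c)
A=np.vstack([cv2.resize(im,(512,384))[:300],cv2.resize(sc[120:300,200:420],(512,290))]);cv2.imwrite('pics/g.png',A)
E
```

```text
eef_pos: [0.5021, -0.0719, 0.0557]
contact_force: [0.6, -0.2, -0.2]
opening: 0.744
finger_force: 0.0
eef_pos: [0.5006, -0.0714, 0.0863]
contact_force: [-0.4, 0.2, -0.5]
opening: 0.746
finger_force: 0.0
time: 22.3
eef_pos: [0.5058, -0.0731, 0.2159]
tcp_rot: [0.796, 0.605, 0.004, 0.006]
contact_force: [0.1, -0.1, 1.4]
opening: 0.747
finger_force: 0.0
time: 22.55
eef_pos: [0.5012, -0.0716, 0.2059]
```

View pics/g.png

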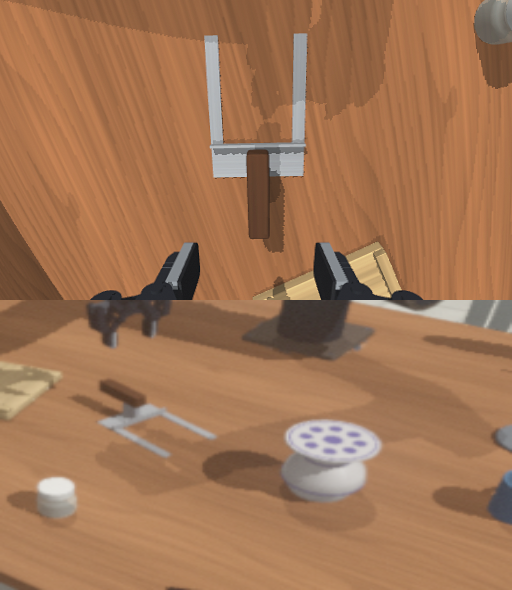

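The spatula lies flat and free on the bench, with its tines at (212,38) and (300,36) in the upper half. The lid sits level on the vase at (333,440), and the gripper is clear of everything.

```bash
python3 -c "
from plant import ctrl
print(ctrl.sign_off())"
```

```text
the job is handed in; nothing more can be done
None
```

The job is handed in: the lid is level on the vase rim and centred to within about 1 mm by the top camera, the spatula lies flat on the open bench, and the robot touches nothing (about 23 s used).

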